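# Set the soap-bar length gauge to the sample bar and hold it locked

### The arm

A 6-joint arm with a two-finger parallel gripper is mounted at the origin on a cart in front of the work surface, level with it; the furniture and walls round the work are solid. World frame = base frame: x ahead of the robot, y to its left, z up, the work surface at z = 0. Lengths are in m, angles in rad, forces in N, time in s.
With the tool pointing down it reaches from about 0.25 to 0.725 m from the base axis. Payload 4 kg.
Tool frame: the origin (TCP) lies midway between the tips of the shut fingers; the grasp point (between the pads) lies 19 mm behind it; z points along the fingers, y is the direction in which the jaws open and shut (so a half turn about z gives the same grasp; the last joint's range is limited). The gripper opens to 85 mm and grips with 20 to 120 N. Pads are 22 mm wide; open, the fingers measure 114 mm over their backs; the gripper's body (76 mm by 85 mm) begins 54 mm behind the grasp point. The pads swing forward as they close: fully open they stand 13 mm farther back than shut.
Start: joints at [1.212, 0.241, 0.005, 1.335, 0, 1.571], TCP at [0.176, 0.468, 0.231] pointing down, gripper open.
Joint ranges: [-2.72, 2.72], [-1.05, 1.87], [-1.09, 1.28], [-1.99, 2.15], [-1.42, 1.44], [-3.14, 3.14]. Speed limits (rad/s): [2.79, 2.79, 3.14, 3.14, 3.14, 3.14].

### API

Orientations are given as a unit quaternion [x, y, z, w].
In Python, from workcell import monitor, cams, order gives the robot as it stands.
- The arm moves only by the tool send_rows, never from a script. Its argument "moves" is a list of rows, each a list of 4 numbers: the shift along the tool's x, y, z as a fraction of full scale, then the turn about the tool's z as a fraction of full scale. A call has 1 to 20 rows; each row shifts and turns the commanded pose from where the row before left it, along the tool's axes as they then stand; what a row does not reach is not made up. Full scale, the value 1, is 100 cm for a shift and 0.1 rad for a turn. A row lasts 1/10 s, in which the tool goes at most 50 mm and 8.59 degrees, less where a joint would pass 70% of its speed; a pose out of reach is approached as far as the arm can. A call with a number of a shift or a turn outside -1 to 1 is refused whole. A call with a gripper value outside its range is refused whole. "claw" is the gripper's target within -1 to 1 (fully open at 1, half-way at 0, shut at -1), set as the call begins (left out, the last holds). The fingers move at their own pace and stop on an object; the grip force is fixed at half the most. Time passes only in rows, so rows that do not move let the fingers close. It gives the time, the measured TCP pose, the force and the opening at its end, in the units of the state.
- monitor.get_obs(): the state, without advancing time (a new reading comes with each control period).
- cams.camera(name): name is "scene" or "side" or "wrist"; returns (picture, depth): 384x512x3 uint8, blue, green, red; 384x512 float32, m along the optical axis (not along the pixel's ray), 0 where there is no reading.
- cams.camera_info(name): a dict with "intrinsics" (3x3 intrinsics, pixels), "T" (4x4, takes a point from camera to world coordinates); the wrist camera has in their place "mount" (4x4, takes a point from camera to tool coordinates, whose origin is the TCP and whose axes are the flange's). Camera axes: x right, y up, looking along -z (the intrinsics and any distortion apply to the point x, -y, -z); pixel columns grow to the right and rows downward; lengths in m; the calibration is good to about 2 mm. The wrist camera is an equidistant fisheye: a pixel r from the principal point sees the ray r / f radians off the axis. A picture is of the moment at which its call begins: read the wrist's pose just before it. camera_info takes no time and is no camera call.
- order.job_done(): hands the job in, once; it reports no verdict.
The state is a dict: "clock": time; "joint_pos": joint angles; "joint_vel": joint speeds; "tau": joint torques, N m; "eef_pos": TCP position; "tool_rot": TCP orientation; "ft_force": force on the tool from outside, world axes, zero at the start; "ft_torque": the same for the moment, N m; "grip_width": finger opening in m.
Only numpy, scipy, OpenCV 4.12 (cv2) and the standard library are available. Lean on these libraries where they do the work, as an engineer would, in place of code of your own. Each camera call takes 0.05 s, during which the arm holds its last target.

### The job

Set the white bench gauge to the green sample bar: lay the green bar flat on the gauge's steel beam, lengthwise between the sprung anvil and the sliding jaw, and let go of it. Then push the jaw up until the bar presses the anvil in to about its red ring (3 mm) and, with the jaw held there, squeeze the red cam lever fully shut against the black grip so that the cam locks the jaw. Finish holding it like that, lever and grip still squeezed together and the bar still nipped; leave the other bars and the timer where they are.

Things in the scene. Friction and masses are not known exactly. Their poses are not given: they have to be found in the camera images.
- green_bar: the sample: green rectangular bar of soap, 78 x 52 x 26 mm (x length, y width, z height), 0.08 to 0.15 kg, lying flat on the table; origin at the centre of its underside
- lilac_bar: bystander: lilac bar, 70 x 52 x 26 mm, origin at the centre of its underside
- cream_bar: bystander: cream bar, 86 x 52 x 26 mm, origin at the centre of its underside
- dial_timer: bystander: round cream kitchen timer with a red pointer, 61 mm wide, 42 mm high, origin under its centre
- gauge: length gauge fixed to the table: white base plate, x -62 to 250 mm, y -58 to 58 mm, 8 mm thick, with a steel beam on it. Origin at table height under the resting anvil's face, on the centre line; x runs from anvil to sliding jaw, y across, roughly away from the robot, z up
- fixed_jaw: aluminium plate fixed across the end of the beam, gauge x -30 to -16 mm, 96 mm wide, top 72 mm above the table; it carries the sprung anvil. Origin and axes as the gauge's
- sliding_jaw: moving aluminium jaw plate, 10 mm thick, 96 mm wide, 31 to 72 mm above the table. Origin on its front face, centre line, table height; axes as the gauge's. Push it by its flat back (x = 10 mm). Behind it on a dark saddle (top 37 mm above the table, x 9 to 97 mm) stands the black fixed grip: upright web x 10 to 72, y 1 to 12 mm, 37 to 69 mm above the table
- jaw_slide (a joint): gap in m between the sliding jaw's face and the resting anvil's face, 0.060 to 0.135; falls as the jaw slides towards the anvil (gauge -x). About 1.5 N of friction while the lever is open. The green bar just touches both at 0.078; at measuring pressure it reads about 0.075
- cam_lever (a joint): red cam lever in rad: 0 fully shut, up to 0.32 open; stays where left. Upright pivot 80 mm behind the sliding jaw's front face, 31 mm to the -y side. Below about 0.15 rad its cam presses on the beam's side and drags the jaw lightly on towards the anvil. Takes a few N at the tip to shut
- cam_lever_part: the red lever: origin at its pivot, table height; axes the gauge's when shut. Paddle x -60 to -22 mm, y 19 to 30 mm, 40 to 69 mm above the table; it opens to the -y side. Shut, paddle and black grip (2 mm apart) are together 24 mm thick, centred on the gauge's centre line; at 0.30 rad the paddle's tip is 31 mm off the centre line
- grip_point (a point): on the centre line, 24 mm behind the sliding jaw's front face (14 mm behind the plate's back), 62 mm above the table: fingers from above, one on either side, can squeeze lever and grip together here while their edges push on the plate's back
- beam: steel beam on the gauge's centre line, 36 mm wide (y -18 to 18 mm), gauge x -16 to 247 mm; its flat top, 30 mm above the table, is the bed on which a bar lies (the bar is wider and overhangs 8 mm on either side) and along which the jaw slides; origin and axes as the gauge's
- anvil (a joint): how far the sprung anvil is pressed in, in m: 0 at rest, 0.008 at its stop, about 4 N for each mm. The anvil is a rubber-faced pad 66 mm wide, 32 to 62 mm above the table, its face at gauge x = 0 at rest, moving to -x when the bar is pressed on it. A red ring on its stem is 3 mm from the fixed plate at rest and just meets the plate at 0.003: the measuring pressure

How it is judged:
By the outcome, as a careful person would: the job done as asked, in the order asked, and still so for the second after the job is handed in, while the arm keeps its last pose, push and grip.
It also fails if it takes over 51 s, if anything falls off the work surface, if the arm or the gripper's body presses on something with over 40 N, if the wrist force passes 120 N, or if a joint passes its speed limit or range.

## Working session

There is one attempt and no reset: what is moved stays moved. The work goes in short steps, Python scripts to look and compute and a tool call to move; the robot and the scene stay as the last step left them, time stands still between calls to the robot, and variables do not carry over. Pictures are saved under pics/ and viewed, and the job is handed in when it is done.

Besides the shell and the picture viewer there is one more tool, called after "Emit:" as name([rows], argument=value, ...), one row to a line, values as JSON. send_rows: Moves the arm, as the interface text tells. Its arguments: {"type":"object","properties":{"moves":{"type":"array","items":{"type":"array","items":{"type":"number","minimum":-1,"maximum":1}}},"claw":{"type":"number"}},"required":["moves"]}

```bash
ls; mkdir -p pics; python3 - <<'E'
from workcell import monitor, cams, order
import cv2
print(monitor.get_obs())
for n in ("scene","side","wrist"):
    p,d=cams.camera(n); cv2.imwrite(f"pics/{n}0.png",p); 
    import numpy as np
    np.save(f"{n}0.npy",d); print(n,cams.camera_info(n))
E
```

```text
pics
{'clock': 0.0, 'joint_pos': array([1.21199402e+00, 2.41429365e-01, 3.69881032e-03, 1.33518290e+00,
       2.04542296e-06, 1.57081862e+00]), 'joint_vel': array([ 6.59963764e-04,  5.46081878e-05,  1.08641962e-03, -8.31717835e-04,
       -1.15479948e-04, -1.60778956e-03]), 'tau': array([ 1.68509446e-04, -3.72313643e+01,  2.52411371e+01,  1.67260109e-02,
        2.61739626e-05,  3.71411019e-06]), 'eef_pos': array([0.17535187, 0.46756176, 0.23039507]), 'tool_rot': array([ 1.78451236e-01,  9.83948188e-01, -1.04139272e-03, -1.89884930e-04]), 'ft_force': array([-0.39558609, -0.57270454,  0.82156666]), 'ft_torque': array([0.01747885, 0.01700224, 0.01995171]), 'grip_width': 0.08564846118713848}
scene {'intrinsics': array([[366.37352321,   0.        , 250.88853099],
       [  0.        , 366.37352321, 188.37663164],
       [  0.        ,   0.        ,   1.        ]]), 'T': array([[ 0.71453913,  0.52170945, -0.46610416,  0.13040657],
       [-0.69959119,  0.53518427, -0.47344479, -0.31833106],
       [ 0.00245099,  0.66437719,  0.74739344,  0.72048729],
       [ 0.        ,  0.        ,  0.
[... 278 characters left out ...]
00730742,  0.60555056, -0.79577328, -0.71700609],
       [-0.01379171,  0.79577987,  0.60542893,  0.69095497],
       [ 0.        ,  0.        ,  0.        ,  1.        ]])}
wrist {'intrinsics': array([[297.31863964,   0.        , 257.11142508],
       [  0.        , 297.31863964, 190.29399477],
       [  0.        ,   0.        ,   1.        ]]), 'mount': array([[ 5.36195346e-05,  9.58562667e-01,  2.84881750e-01,
         7.22601338e-02],
       [ 9.99999917e-01,  6.36286515e-05, -4.02312819e-04,
        -4.14435662e-04],
       [-4.03768691e-04,  2.84881748e-01, -9.58562584e-01,
        -1.43503674e-01],
       [ 0.00000000e+00,  0.00000000e+00,  0.00000000e+00,
         1.00000000e+00]])}
```

View pics/scene0.png

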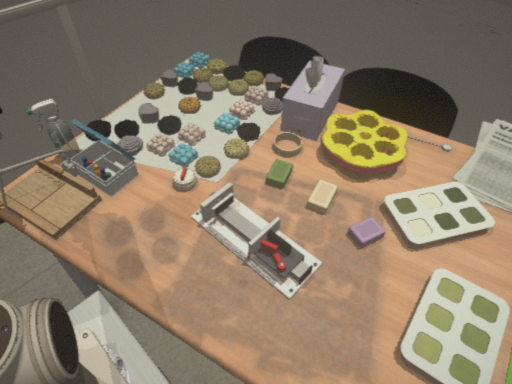

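View pics/side0.png

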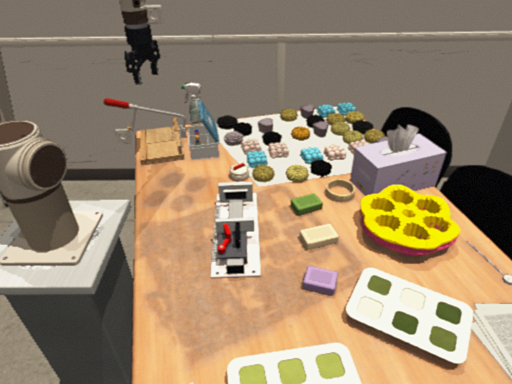

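View pics/wrist0.png

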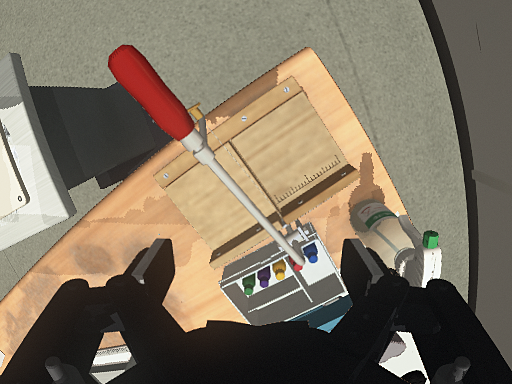

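The scene view shows the gauge from (213,200) to (300,280) with its lever at (272,255), the green bar at (279,173), cream at (322,196), lilac at (366,232) and the timer at (184,178). The side view has the green bar at (307,204) and the gauge at (236,235). Next I'll measure from depth.

```bash
cat > h.py <<'E'
import numpy as np, cv2
from workcell import monitor, cams
def cloud(name,d,info=None):
    i=info or cams.camera_info(name); K=i["intrinsics"];T=i["T"]
    v,u=np.mgrid[:d.shape[0],:d.shape[1]]
    x=(u-K[0,2])/K[0,0]*d; y=-(v-K[1,2])/K[1,1]*d
    P=np.stack([x,y,-d,np.ones_like(d)],-1)@T.T
    P=P[...,:3]; P[d==0]=np.nan
    return P
def proj(name,pts):
    i=cams.camera_info(name);K=i["intrinsics"]
    q=(np.c_[pts,np.ones(len(pts))]@np.linalg.inv(i["T"]).T)
    return np.c_[K[0,2]+K[0,0]*q[:,0]/-q[:,2], K[1,2]+K[1,1]*q[:,1]/q[:,2]]
E
python3 - <<'E'
from h import *
for n in("scene","side"):
    img=cv2.imread(f"pics/{n}0.png"); P=cloud(n,np.load(f"{n}0.npy"))
    hsv=cv2.cvtColor(img,cv2.COLOR_BGR2HSV)
    seed=(279,172) if n=="scene" else (306,203)
    print(n,hsv[seed[1],seed[0]],P[seed[1],seed[0]])
    X,Y,Z=P[...,0],P[...,1],P[...,2]
    c=P[seed[1],seed[0]]
    m=(np.hypot(X-c[0],Y-c[1])<.08)&(Z>.018)&(Z<.04)
    q=P[m]; print("top z",np.percentile(q[:,2],[5,50,95]),len(q))
    g=(np.abs(hsv[...,0].astype(int)-hsv[seed[1],seed[0],0])<12)&(hsv[...,1]>90)
    mm=m&g
    q=P[mm]; print(len(q)); r=cv2.minAreaRect(q[:,:2].astype(np.float32)*1000); print("green",r,cv2.boxPoints(r))
    # red lever
    red=((hsv[...,0]<8)|(hsv[...,0]>172))&(hsv[...,1]>150)&(X>.3)&(X<.7)&(abs(Y)<.3)&(Z>.03)
    q=P[red]; print("red",len(q),q.min(0),q.max(0)); 
    np.savetxt(f"red_{n}.txt",q)
    # white plate
    m=(Z>.003)&(Z<.016)&(hsv[...,1]<40)&(hsv[...,2]>170)&(X>.3)&(X<.7)&(Y>-.25)&(Y<.3)
    k=cv2.morphologyEx(m.astype(np.uint8),cv2.MORPH_OPEN,np.ones((2,2)))
    q=P[m]; r=cv2.minAreaRect(q[:,:2].astype(np.float32)*1000); print("plate",len(q),r,cv2.boxPoints(r).tolist(),np.median(q[:,2]))
    m=(Z>.062)&(Z<.08)&(X>.3)&(X<.7)&(Y>-.25)&(Y<.25)&(hsv[...,1]<60)
    q=P[m]; lab,cc=cv2.connectedComponents(m.astype(np.uint8))
    for j in range(1,lab):
        q=P[cc==j]
        if len(q)>15:
            r=cv2.minAreaRect(q[:,:2].astype(np.float32)*1000); print("hi",len(q),r,np.median(q[:,2]),np.median(img[cc==j],0))
    big=cv2.resize(img[130:300,180:400] if n=="scene" else img[160:290,190:360],None,fx=3.6,fy=3.6,interpolation=cv2.INTER_CUBIC); cv2.imwrite(f"pics/{n}0z.png",big)
E
```

```text
scene [ 38  89 137] [0.65584571 0.11002195 0.02777834]
top z [0.02098543 0.02664949 0.02874046] 448
261
green ((663.9386596679688, 114.38313293457031), (75.07058715820312, 46.80561828613281), 22.78993797302246) [[620.2685   121.41947 ]
 [638.39886   78.267914]
 [707.6088   107.346794]
 [689.47845  150.49835 ]]
red 130 [ 0.43607937 -0.09663677  0.04147057] [0.4783585  0.28368268 0.07260183]
plate 1654 ((500.4877624511719, 91.52703857421875), (480.7488708496094, 230.692626953125), 67.11273956298828) [[300.7362365722656, -85.06278991699219], [513.266845703125, -174.78355407714844], [700.2392578125, 268.11688232421875], [487.70867919921875, 357.837646484375]] 0.00863202149910397
hi 263 ((464.322265625, 140.43832397460938), (95.56534576416016, 22.100379943847656), 2.0285980701446533) 0.07154106636961688 [164. 178. 186.]
hi 39 ((454.0181884765625, 117.4259262084961), (41.32136154174805, 7.652050971984863), 3.7749834060668945) 0.06283783826738587 [174. 189. 191.]
hi 379 ((472.0805358886719, -43.618228912353516), (95.1456298828125, 71.35810089111328), 2.5974602699279785) 0.07038716754667063 
[... 286 characters left out ...]
3.29842]
 [686.7191  150.87115]]
red 209 [ 0.43459909 -0.09944958  0.03329036] [0.48172081 0.28433331 0.07123674]
plate 1352 ((505.295166015625, 99.47073364257812), (498.7280578613281, 227.2279815673828), 67.37049102783203) [[304.4801025390625, -86.97998046875], [514.2142333984375, -174.41064453125], [706.1102294921875, 285.92144775390625], [496.3760986328125, 373.35211181640625]] 0.007648400220142959
hi 180 ((464.7434387207031, 135.74139404296875), (91.2789535522461, 17.044246673583984), 1.5427055358886719) 0.07013381338936475 [184.5 202.5 210. ]
hi 266 ((473.09912109375, -44.69194793701172), (93.44113159179688, 71.62738037109375), 2.7863376140594482) 0.06915075949419275 [112.5 122.  125. ]
```

```bash
python3 -c "
import cv2
for n in('scene','side'): print(cv2.imread(f'pics/{n}0z.png').shape)"
```

```text
(612, 792, 3)
(468, 612, 3)
```

View pics/scene0z.png

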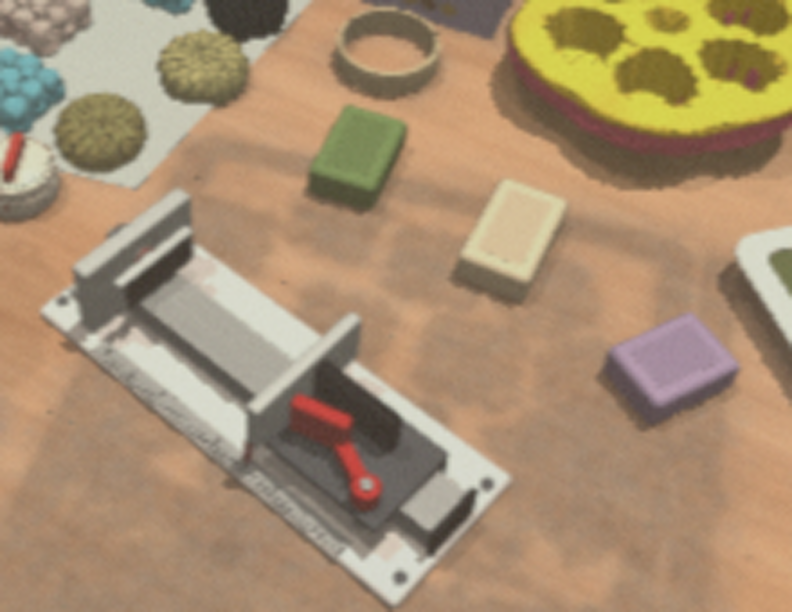

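View pics/side0z.png

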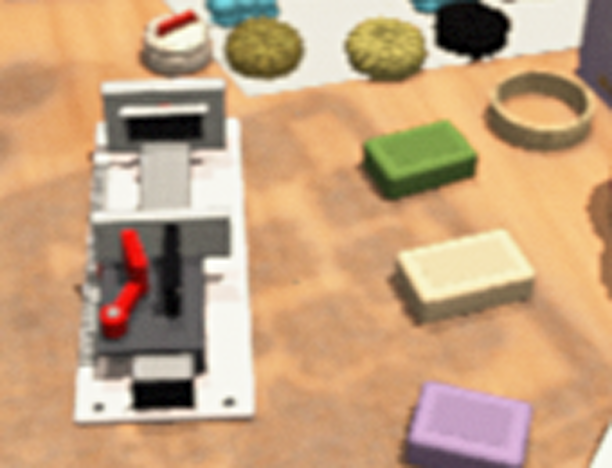

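```bash
python3 - <<'E'
from h import *
from scipy.optimize import least_squares
for n in("scene","side"):
    img=cv2.imread(f"pics/{n}0.png"); P=cloud(n,np.load(f"{n}0.npy")); X,Y,Z=P[...,0],P[...,1],P[...,2]
    hsv=cv2.cvtColor(img,cv2.COLOR_BGR2HSV)
    G=(X>.38)&(X<.56)&(Y>-.16)&(Y<.22)
    m=G&(Z>.003)&(Z<.013)
    lab,cc,st,_=cv2.connectedComponentsWithStats(m.astype(np.uint8)); 
    q=P[m]; 
    # outline extremes in tilt frame
    best=None
    for a in np.radians(np.arange(-1,6,.25)):
        gx=np.array([np.sin(a),-np.cos(a)]);gy=np.array([np.cos(a),np.sin(a)])
        u=q[:,:2]@gx;v=q[:,:2]@gy
        w=np.percentile(v,99)-np.percentile(v,1)
        if best is None or w<best[0]: best=(w,np.degrees(a),np.percentile(u,[.3,99.7]),np.percentile(v,[.5,99.5]))
    print(n,"plate",best)
    a=np.radians(2.2)
    gx=np.array([np.sin(a),-np.cos(a)]);gy=np.array([np.cos(a),np.sin(a)])
    for nm,lo,hi,z0,z1 in(("fixed top",-.18,-.1,.068,.078),("slide top",-.08,.09,.0695,.078)):
        q=P[G&(Z>z0)&(Z<z1)]; u=q[:,:2]@gx;v=q[:,:2]@gy;s=(u>lo)&(u<hi)
        A=np.polyfit(v[s],u[s],1)
        print(nm,s.sum(),"u",np.percentile(u[s],[3,50,97]).round(4),"v",np.percentile(v[s],[1,99]).round(4),"z",np.median(q[s,2]),"slope",A[0])
    # beam
    q=P[G&(Z>.024)&(Z<.034)];u=q[:,:2]@gx;v=q[:,:2]@gy;s=(u>-.11)&(u<-.03)&(abs(v-.466)<.03)
    print("beam v",np.percentile(v[s],[2,98]),np.median(q[s,2]),s.sum())
    # anvil face / jaw front face points
    red=((hsv[...,0]<8)|(hsv[...,0]>172))&(hsv[...,1]>150)&G&(Z>.045)&(Y<.05)
    q=P[red];u=q[:,:2]@gx;v=q[:,:2]@gy;print("red",np.c_[u,v,q[:,2]].round(3)[::6].tolist())
    # others
    for nm,c in(("cream",(.70,.03)),):
        m=(np.hypot(X-.68,Y-.0)<.09)&(Z>.02)&(Z<.032)
        k,cc=cv2.connectedComponents(m.astype(np.uint8))
        for j in range(1,k):
            if (cc==j).sum()>60: print("bar",cv2.minAreaRect((P[cc==j][:,:2]*1000).astype(np.float32)))
E
```

```text
scene plate (np.float64(0.15436879560696898), np.float64(-0.7500000000000001), array([-0.2217055 ,  0.14890422]), array([0.38441148, 0.55092502]))
fixed top 211 u [-0.1252 -0.1177 -0.1121] v [0.4227 0.5148] z 0.07222132237090528 slope -0.0031530994460477937
slide top 253 u [0.0265 0.0339 0.079 ] v [0.4238 0.5149] z 0.07170758476245898 slope -0.017711975200430517
beam v [0.45160178 0.48698256] 0.030607190463978584 386
red [[0.044, 0.45, 0.069], [0.05, 0.453, 0.068], [0.052, 0.45, 0.07], [0.051, 0.448, 0.068], [0.061, 0.456, 0.069], [0.061, 0.453, 0.069], [0.062, 0.449, 0.071], [0.071, 0.457, 0.071], [0.071, 0.454, 0.071], [0.075, 0.456, 0.069], [0.076, 0.453, 0.051], [0.082, 0.452, 0.053], [0.083, 0.448, 0.051], [0.088, 0.449, 0.052], [0.093, 0.449, 0.054], [0.093, 0.443, 0.053], [0.097, 0.444, 0.053], [0.101, 0.437, 0.054], [0.112, 0.439, 0.057], [0.113, 0.438, 0.055]]
bar ((680.9122924804688, -14.182807922363281), (87.69581604003906, 52.272274017333984), 18.25759506225586)
side plate (np.float64(0.11477821295685914), np.float64(2.5), array([-0.1487397,  0.1576302]), array([0.4128826
[... 288 characters left out ...]
ed [[0.046, 0.447, 0.069], [0.049, 0.452, 0.068], [0.035, 0.455, 0.052], [0.059, 0.447, 0.068], [0.063, 0.45, 0.068], [0.068, 0.452, 0.07], [0.07, 0.452, 0.069], [0.074, 0.455, 0.068], [0.076, 0.457, 0.068], [0.078, 0.457, 0.066], [0.08, 0.457, 0.064], [0.077, 0.459, 0.058], [0.077, 0.461, 0.055], [0.077, 0.461, 0.052], [0.074, 0.461, 0.046], [0.085, 0.445, 0.05], [0.089, 0.445, 0.051], [0.092, 0.445, 0.05], [0.096, 0.443, 0.052], [0.101, 0.443, 0.054], [0.106, 0.437, 0.056], [0.109, 0.446, 0.055], [0.108, 0.443, 0.05], [0.112, 0.441, 0.052], [0.113, 0.439, 0.049], [0.116, 0.439, 0.049]]
bar ((680.9821166992188, -15.835517883300781), (85.8587417602539, 53.18599319458008), 17.181793212890625)
```

Two views agree within about 2 mm:

| Item | Estimate |
|---|---|
| Gauge origin | u = -0.0925, v = 0.469 |
| Gauge tilt | 2.2° |
| Jaw gap | ≈ 0.12 m |
| Green bar centre | (0.6625, 0.1135) |
| Green bar long axis | 22.5° |

Next I'll turn the tool by -0.75 rad, then move over the bar.

Emit:
send_rows([
  [0, 0, 0, -0.94],
  [0, 0, 0, -0.94],
  [0, 0, 0, -0.94],
  [0, 0, 0, -0.94],
  [0, 0, 0, -0.94],
  [0, 0, 0, -0.94],
  [0, 0, 0, -0.94],
  [0, 0, 0, -0.92],
  [0, 0, 0, 0],
], claw=1)

```text
clock: 1.05
eef_pos: [0.1755, 0.4679, 0.231]
tool_rot: [-0.194, 0.981, -0.0, -0.0]
ft_force: [-0.1, -0.4, 1.1]
grip_width: 0.085
```

Emit:
send_rows([
  [-0.0225, -0.0367, 0, 0],
  [-0.0225, -0.0367, 0, 0],
  [-0.0225, -0.0367, 0, 0],
  [-0.0225, -0.0367, 0, 0],
  [-0.0225, -0.0367, 0, 0],
  [-0.0225, -0.0367, 0, 0],
  [-0.0225, -0.0367, 0, 0],
  [-0.0225, -0.0367, 0, 0],
  [-0.0225, -0.0367, 0.0, 0],
  [-0.0225, -0.0367, 0, 0],
  [-0.0225, -0.0367, 0.0, 0],
  [-0.0225, -0.0367, 0.0, 0],
  [-0.0225, -0.0367, 0.01, 0],
  [-0.0225, -0.0367, 0.01, 0],
  [0, 0, 0.04, 0],
  [0, 0, 0.04, 0],
  [0, 0, 0, 0],
  [0, 0, 0, 0],
])

```text
clock: 2.85
eef_pos: [0.6619, 0.1132, 0.1307]
tool_rot: [-0.194, 0.981, 0.0, -0.001]
ft_force: [-0.3, 0.2, 0.5]
grip_width: 0.0855
```

```bash
cat > w.py <<'E'
from h import *
import sys
from scipy.spatial.transform import Rotation as R
def wcloud(obs,d):
    i=cams.camera_info("wrist");K=i["intrinsics"];M=i["mount"]
    v,u=np.mgrid[:d.shape[0],:d.shape[1]]
    a=(u-K[0,2])/K[0,0]; b=(v-K[1,2])/K[1,1]; r=np.hypot(a,b)+1e-9
    s=np.tan(np.minimum(r,1.5))/r
    P=np.stack([a*s*d,-b*s*d,-d,np.ones_like(d)],-1)@M.T
    W=P[...,:3]@R.from_quat(obs["tool_rot"]).as_matrix().T+obs["eef_pos"]
    W[d==0]=np.nan
    return W
def yaw(obs):
    m=R.from_quat(obs["tool_rot"]).as_matrix(); return np.degrees(np.arctan2(m[1,1],m[0,1])),m
E
python3 - <<'E'
from w import *
o=monitor.get_obs(); print(o["clock"],o["eef_pos"],yaw(o)[0],o["ft_force"],o["grip_width"],o["joint_pos"])
p,d=cams.camera("wrist"); cv2.imwrite("pics/w1.png",p); np.save("w1.npy",d)
P=wcloud(o,d); hsv=cv2.cvtColor(p,cv2.COLOR_BGR2HSV)
m=(P[...,2]>.019)&(P[...,2]<.033)&(hsv[...,0]>32)&(hsv[...,0]<60)&(hsv[...,1]>80)&(np.hypot(P[...,0]-.6625,P[...,1]-.1135)<.07)
q=P[m];print(len(q),np.median(q[:,2]));r=cv2.minAreaRect((q[:,:2]*1000).astype(np.float32));print(r)
E
```

```text
2.85 [0.66193668 0.11323512 0.13073592] 112.35641648712074 [-0.31926899  0.23127452  0.54661227] 0.08551790567742336 [ 1.69420386e-01  6.39534681e-01  3.58479072e-01  1.29251067e+00
  1.33247821e-05 -2.20773545e-01]
4843 0.02704363388316898
((662.1944580078125, 114.62750244140625), (76.84130859375, 51.28650665283203), 22.555028915405273)
```

View pics/w1.png

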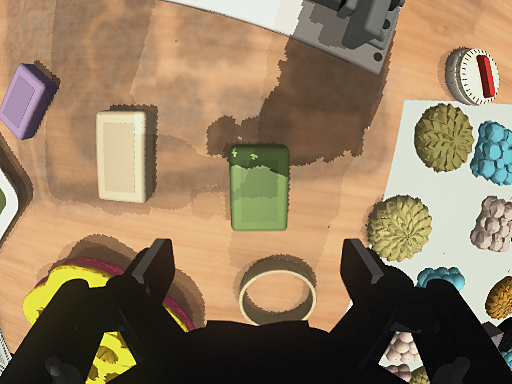

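The wrist view shows the green bar at (260,187), centred between the fingers and aligned (22.6°). There are no obstacles beside it, so I'll descend and grip.

Emit:
send_rows([
  [0, 0, 0.04, 0],
  [0, 0, 0.04, 0],
  [0, 0, 0.03, 0],
  [0, 0, 0.016, 0],
  [0, 0, 0, 0],
])

```text
clock: 3.4
eef_pos: [0.6626, 0.1138, 0.0054]
tool_rot: [-0.194, 0.981, -0.0, -0.0]
ft_force: [0.0, -0.3, 0.0]
grip_width: 0.0856
```

Emit:
send_rows([
  [0, 0, 0, 0],
  [0, 0, 0, 0],
  [0, 0, 0, 0],
  [0, 0, 0, 0],
  [0, 0, 0, 0],
  [0, 0, 0, 0],
  [0, 0, 0, 0],
  [0, 0, 0, 0],
], claw=-1)

```text
clock: 4.2
eef_pos: [0.6652, 0.1138, 0.0088]
tool_rot: [-0.194, 0.981, 0.0, 0.003]
ft_force: [0.3, -0.6, 6.4]
grip_width: 0.0507
```

Emit:
send_rows([
  [0, 0, -0.01, 0],
  [0, 0, -0.02, 0],
  [0, 0, -0.04, 0],
  [0, 0, -0.04, 0],
  [0, 0, -0.02, 0],
  [0, 0, 0, 0],
])

```text
clock: 4.8
eef_pos: [0.6655, 0.1137, 0.141]
tool_rot: [-0.194, 0.981, -0.0, 0.005]
ft_force: [0.4, 0.8, -1.2]
grip_width: 0.0508
```

```bash
python3 - <<'E'
from w import *
o=monitor.get_obs(); print(o["clock"],o["eef_pos"],yaw(o)[0],o["ft_force"],o["grip_width"])
p,d=cams.camera("side"); cv2.imwrite("pics/s2.png",cv2.resize(p[40:300,170:430],None,fx=2.2,fy=2.2))
o=monitor.get_obs()
p,d=cams.camera("wrist"); cv2.imwrite("pics/w2.png",p)
P=wcloud(o,d); hsv=cv2.cvtColor(p,cv2.COLOR_BGR2HSV)
m=(hsv[...,0]>32)&(hsv[...,0]<60)&(hsv[...,1]>80)&(np.hypot(P[...,0]-.6625,P[...,1]-.1135)<.07)
q=P[m];print(len(q),np.percentile(q[:,2],[5,50,95])); q=q[q[:,2]>np.median(q[:,2])-.006];r=cv2.minAreaRect((q[:,:2]*1000).astype(np.float32));print(r)
# plane fit & in tool coords
_,M=yaw(o); t=(q-o["eef_pos"])@M; A=np.c_[t[:,:2],np.ones(len(t))]; s=np.linalg.lstsq(A,t[:,2],rcond=None)[0]; print("tool plane",s, np.percentile(t,[1,99],axis=0))
E
```

```text
4.8 [0.66545805 0.11369074 0.14101893] 112.40875160867789 [ 0.39102454  0.83382877 -1.24332304] 0.050810805357470464
15363 [0.15118245 0.15595537 0.15726468]
((668.933349609375, 96.63636779785156), (77.6331787109375, 85.8333969116211), 22.769546508789062)
tool plane [ 0.0110996   0.29590697 -0.01983437] [[-0.0343285  -0.04993865 -0.09450882]
 [ 0.03997842  0.02417747 -0.01424076]]
```

View pics/s2.png

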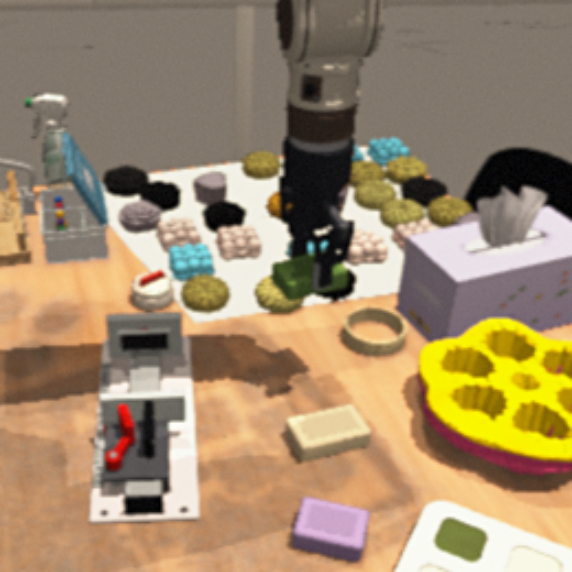

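View pics/w2.png

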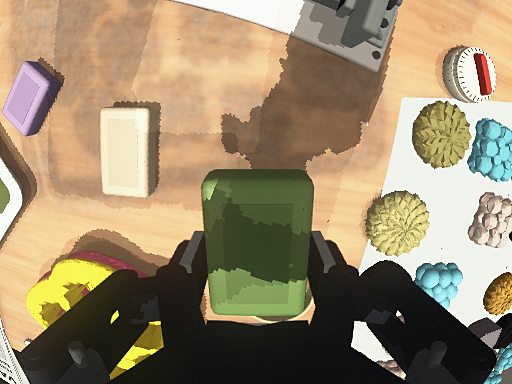

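The bar is held level, with its top about 15 mm above TCP and its centre about +3 mm along tool x. The side view shows it clear of the table. Next I'll rotate -1.217 rad and move over the beam.

Emit:
send_rows([
  [0, 0, 0, -0.94],
  [0, 0, 0, -0.94],
  [0, 0, 0, -0.94],
  [0, 0, 0, -0.94],
  [0, 0, 0, -0.94],
  [0, 0, 0, -0.94],
  [0, 0, 0, -0.94],
  [0, 0, 0, -0.94],
  [0, 0, 0, -0.94],
  [0, 0, 0, -0.94],
  [0, 0, 0, -0.94],
  [0, 0, 0, -0.94],
  [0, 0, 0, -0.89],
  [0, 0, 0, 0],
])

```text
clock: 6.3
eef_pos: [0.661, 0.113, 0.1322]
tool_rot: [0.72, -0.694, -0.002, 0.002]
ft_force: [-0.4, -1.3, -0.9]
grip_width: 0.0504
```

Emit:
send_rows([
  [0.004, 0.02, 0, 0],
  [0.007, 0.036, 0, 0],
  [0.007, 0.036, 0, 0],
  [0.007, 0.036, 0, 0],
  [0.007, 0.036, 0, 0],
  [0.0065, 0.036, 0, 0],
  [0, 0, 0, 0],
  [0, 0, 0.02, 0],
  [0, 0, 0, 0],
  [0, 0, 0, 0],
])

```text
clock: 7.3
eef_pos: [0.4637, 0.0673, 0.1146]
tool_rot: [0.72, -0.694, -0.001, 0.001]
ft_force: [1.1, 0.1, -1.1]
grip_width: 0.0505
```

```bash
cat > chk.py <<'E'
from w import *
a=np.radians(2.2); gx=np.array([np.sin(a),-np.cos(a)]);gy=np.array([np.cos(a),np.sin(a)])
def gauge(P): return np.stack([P[...,0]*gx[0]+P[...,1]*gx[1]+.0925,P[...,0]*gy[0]+P[...,1]*gy[1]-.469,P[...,2]],-1)
E
python3 - <<'E'
from chk import *
o=monitor.get_obs(); print(o["clock"],o["eef_pos"],gauge(o["eef_pos"]),yaw(o)[0],o["ft_force"],o["grip_width"],o["joint_pos"])
p,d=cams.camera("wrist"); cv2.imwrite("pics/w3.png",p); np.save("w3.npy",d)
P=gauge(wcloud(o,d)); 
X,Y,Z=P[...,0],P[...,1],P[...,2]
for nm,m in(("hi plate",(Z>.068)&(Z<.076)&(X>.0)&(abs(Y)<.07)),("green",(Z>.12)&(Z<.14)),("fixed",(Z>.066)&(Z<.076)&(X<0)&(X>-.05)&(abs(Y)<.06)),("anvil",(Z>.04)&(Z<.06)&(abs(X)<.02)&(abs(Y)<.04)),("base",(Z>.004)&(Z<.012)&(X<.3)&(X>-.08)&(abs(Y)<.09))):
    q=P[m]; print(nm,len(q), np.percentile(q,[1,5,50,95,99],axis=0).round(4).tolist() if len(q) else "")
E
```

```text
7.3 [0.4637464  0.06726588 0.11459994] [ 0.04308591 -0.00301323  0.11459994] -177.90968137579793 [ 1.12011646  0.07008096 -1.12422243] 0.05047178513693551 [ 1.44044858e-01  2.69026833e-01 -2.78008870e-01  1.02613294e+00
 -9.09195029e-07 -1.46323471e+00]
hi plate 4560 [[0.1194, -0.0436, 0.0681], [0.1202, -0.0362, 0.0686], [0.1288, 0.0043, 0.0711], [0.1748, 0.0394, 0.0736], [0.1832, 0.0471, 0.0742]]
green 15675 [[0.0089, -0.0341, 0.1229], [0.0143, -0.0271, 0.1291], [0.0538, -0.003, 0.1328], [0.0825, 0.0211, 0.1341], [0.0835, 0.0281, 0.1381]]
fixed 210 [[-0.0314, -0.0454, 0.0662], [-0.0309, -0.0445, 0.0677], [-0.024, 0.0346, 0.0725], [-0.0184, 0.0394, 0.0737], [-0.0179, 0.0409, 0.0741]]
anvil 3 [[-0.0194, 0.0371, 0.0562], [-0.0194, 0.0372, 0.0563], [-0.0191, 0.0375, 0.0572], [-0.0188, 0.0377, 0.0594], [-0.0188, 0.0377, 0.0596]]
base 10686 [[0.0096, -0.0555, 0.0067], [0.0359, -0.0533, 0.0076], [0.1028, 0.0335, 0.009], [0.1976, 0.0569, 0.0103], [0.2075, 0.059, 0.0108]]
```

View pics/w3.png

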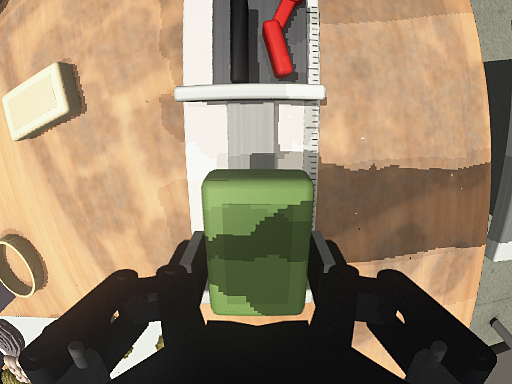

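The wrist view shows the bar at (258,240) above the beam (225-280), with the jaw plate at row 93. The bar is centred about 3 mm to -y, so I'll correct that and lower.

Emit:
send_rows([
  [0, -0.0035, 0.02, 0],
  [0, 0, 0.03, 0],
  [0, 0, 0.019, 0],
  [0, 0, 0, 0],
  [0, 0, 0, 0],
])

```text
clock: 7.85
eef_pos: [0.4683, 0.0676, 0.0467]
tool_rot: [0.72, -0.694, 0.0, 0.0]
ft_force: [0.3, -0.7, -1.6]
grip_width: 0.0502
```

Emit:
send_rows([
  [0, 0, 0.002, 0],
  [0, 0, 0, 0],
  [0, 0, 0, 0],
])

```text
clock: 8.15
eef_pos: [0.4685, 0.0676, 0.0452]
tool_rot: [0.72, -0.694, 0.001, -0.001]
ft_force: [-0.1, -0.5, -1.3]
grip_width: 0.0504
```

Emit:
send_rows([
  [0, 0, 0.003, 0],
  [0, 0, 0, 0],
  [0, 0, 0.002, 0],
  [0, 0, 0, 0],
])

```text
clock: 8.55
eef_pos: [0.4675, 0.0674, 0.039]
tool_rot: [0.72, -0.694, -0.0, 0.0]
ft_force: [0.8, -0.3, -1.9]
grip_width: 0.0506
```

Emit:
send_rows([
  [0, 0, 0.002, 0],
  [0, 0, 0, 0],
])

```text
clock: 8.75
eef_pos: [0.4677, 0.0674, 0.0387]
tool_rot: [0.72, -0.694, 0.0, -0.0]
ft_force: [-4.6, -0.6, 11.3]
grip_width: 0.0504
```

Contact, 11 N. I'll ease up 1 mm, open, rise and look.

Emit:
send_rows([
  [0, 0, -0.001, 0],
  [0, 0, 0, 0],
])

```text
clock: 8.95
eef_pos: [0.468, 0.0674, 0.0388]
tool_rot: [0.72, -0.694, 0.0, -0.0]
ft_force: [-1.9, 0.1, 4.7]
grip_width: 0.0505
```

Emit:
send_rows([
  [0, 0, 0, 0],
  [0, 0, 0, 0],
  [0, 0, 0, 0],
  [0, 0, 0, 0],
  [0, 0, 0, 0],
  [0, 0, 0, 0],
  [0, 0, -0.02, 0],
  [0, 0, -0.03, 0],
  [0, 0, -0.03, 0],
  [0, 0, 0, 0],
  [0, 0, 0, 0],
], claw=1)

```text
clock: 10.05
eef_pos: [0.4683, 0.0675, 0.1189]
tool_rot: [0.72, -0.694, 0.001, -0.001]
ft_force: [0.9, -0.7, -0.4]
grip_width: 0.0853
```

```bash
python3 - <<'E'
from chk import *
o=monitor.get_obs(); print(o["clock"],o["eef_pos"],gauge(o["eef_pos"]),yaw(o)[0],o["ft_force"],o["grip_width"])
p,d=cams.camera("wrist"); cv2.imwrite("pics/w4.png",p); np.save("w4.npy",d)
P=gauge(wcloud(o,d)); hsv=cv2.cvtColor(p,cv2.COLOR_BGR2HSV)
X,Y,Z=P[...,0],P[...,1],P[...,2]
gr=(hsv[...,0]>32)&(hsv[...,0]<60)&(hsv[...,1]>80)&(abs(X-.045)<.06)&(abs(Y)<.05)&(Z>.05)
q=P[gr];print("green",len(q),np.percentile(q[:,2],[5,50,95]),cv2.minAreaRect((q[:,:2]*1000).astype(np.float32)))
for nm,m in(("slide",(Z>.068)&(Z<.076)&(X>.1)&(X<.132)&(abs(Y)<.07)),("fixed",(Z>.066)&(Z<.076)&(X<0)&(X>-.05)&(abs(Y)<.06)),):
    q=P[m]; print(nm,len(q), np.percentile(q,[1,5,50,95,99],axis=0).round(4).tolist() if len(q) else "")
red=((hsv[...,0]<8)|(hsv[...,0]>172))&(hsv[...,1]>150)&(X>.1)&(X<.25)&(abs(Y)<.06)&(Z>.062)
q=P[red];print("red top",len(q),cv2.minAreaRect((q[:,:2]*1000).astype(np.float32)),cv2.boxPoints(cv2.minAreaRect((q[:,:2]*1000).astype(np.float32))).tolist())
p,d=cams.camera("side"); cv2.imwrite("pics/s4.png",cv2.resize(p[150:300,180:340],None,fx=3.5,fy=3.5))
E
```

```text
10.05 [0.46831273 0.06753157 0.11888507] [0.04299571 0.00155994 0.11888507] -177.8573000821365 [ 0.91308408 -0.69832306 -0.37269747] 0.08534816546754703
green 6709 [0.05496713 0.05690093 0.05804165] ((45.38692092895508, 1.269765853881836), (77.0046157836914, 51.419132232666016), 0.18612076342105865)
slide 2357 [[0.1193, -0.0445, 0.0684], [0.1199, -0.0402, 0.0696], [0.1244, 0.0029, 0.0726], [0.1291, 0.0436, 0.0738], [0.131, 0.0478, 0.0743]]
fixed 2074 [[-0.0318, -0.0449, 0.0663], [-0.0306, -0.041, 0.0674], [-0.0226, 0.001, 0.0724], [-0.0185, 0.0432, 0.0736], [-0.0181, 0.0472, 0.0741]]
red top 948 ((153.2792205810547, -16.007083892822266), (37.38115692138672, 11.30898380279541), 14.356738090515137) [[133.77024841308594, -15.163665771484375], [136.5744171142578, -26.119476318359375], [172.78819274902344, -16.850502014160156], [169.98402404785156, -5.894691467285156]]
```

View pics/w4.png

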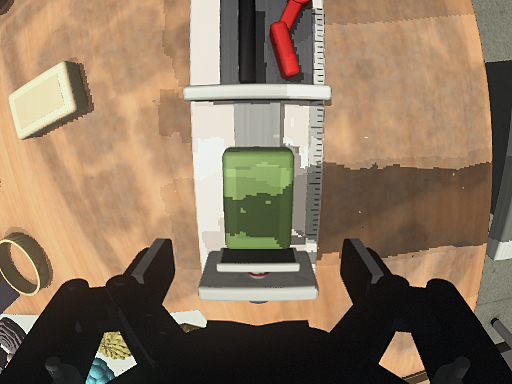

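View pics/s4.png

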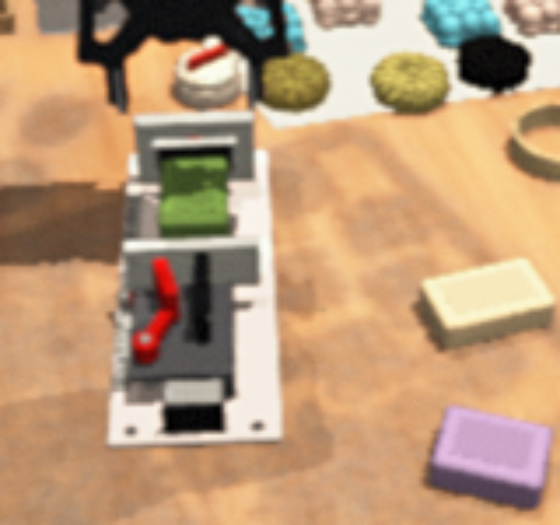

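The bar lies flat and square on the beam (top 57 mm, centre x 45, y 1.3 mm, 0.2°). Jaw face is at about 119.5 mm and the lever at about 0.25 rad. Now to go behind the jaw, with 4 mm to spare, and descend.

Emit:
send_rows([
  [0.03, 0, 0, 0],
  [0.04, 0, 0, 0],
  [0.035, 0, 0, 0],
  [0, 0, 0, 0],
  [0, 0, 0.03, 0],
  [0, 0, 0.02, 0],
  [0, 0, 0, 0],
  [0, 0, 0, 0],
], claw=1)

```text
clock: 10.95
eef_pos: [0.4708, -0.0369, 0.0676]
tool_rot: [0.72, -0.694, -0.001, 0.001]
ft_force: [0.4, 0.2, 0.7]
grip_width: 0.0858
```

```bash
python3 - <<'E'
from chk import *
o=monitor.get_obs(); print(o["clock"],o["eef_pos"],gauge(o["eef_pos"]),yaw(o)[0],o["ft_force"],o["grip_width"])
p,d=cams.camera("scene"); cv2.imwrite("pics/c5.png",cv2.resize(p[130:300,180:350],None,fx=3.5,fy=3.5))
p,d=cams.camera("side"); cv2.imwrite("pics/s5.png",cv2.resize(p[150:300,180:340],None,fx=3.5,fy=3.5))
E
```

```text
10.95 [ 0.47081361 -0.03691851  0.06760738] [1.47464805e-01 4.93625989e-05 6.76073837e-02] -177.82255641595245 [0.37665308 0.22111592 0.73188873] 0.08578594717511534
```

View pics/c5.png

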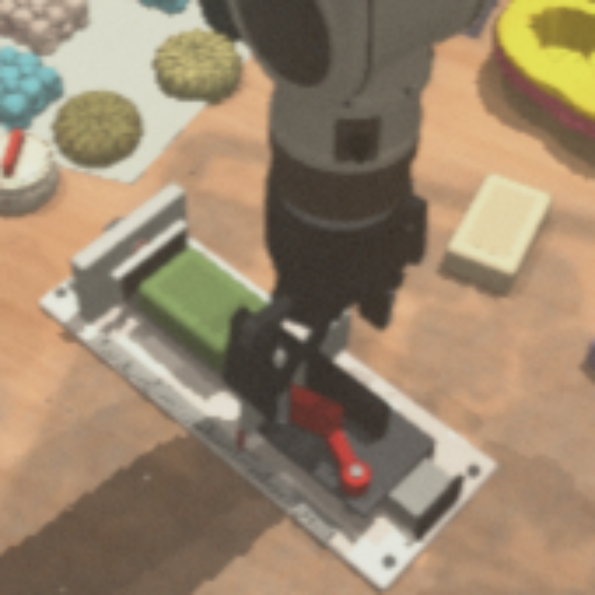

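View pics/s5.png

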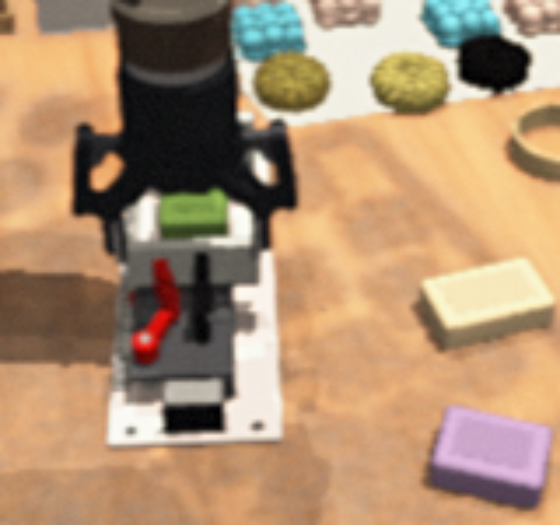

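The finger tips sit just behind the plate's back, straddling lever and grip. I'll descend the rest and narrow the fingers.

Emit:
send_rows([
  [0, -0.001, 0.01, 0],
  [0, 0, 0.01, 0],
  [0, 0, 0.003, 0],
  [0, 0, 0, 0],
  [0, 0, 0, 0],
])

```text
clock: 11.55
eef_pos: [0.4726, -0.0374, 0.0452]
tool_rot: [0.72, -0.694, -0.0, 0.0]
ft_force: [0.3, 0.1, -0.7]
grip_width: 0.0851
```

Emit:
send_rows([
  [0, 0, 0, 0],
  [0, 0, 0, 0],
  [0, 0, 0, 0],
], claw=0.6)

```text
clock: 11.85
eef_pos: [0.4729, -0.0374, 0.0455]
tool_rot: [0.72, -0.694, 0.0, -0.0]
ft_force: [-0.6, -0.4, -0.5]
grip_width: 0.0681
```

```bash
python3 - <<'E'
from chk import *
o=monitor.get_obs(); print(o["clock"],o["eef_pos"],gauge(o["eef_pos"]),yaw(o)[0],o["ft_force"],o["grip_width"])
p,d=cams.camera("wrist"); cv2.imwrite("pics/w6.png",p)
p,d=cams.camera("side"); cv2.imwrite("pics/s6.png",cv2.resize(p[150:300,180:340],None,fx=3.5,fy=3.5))
E
```

```text
11.85 [ 0.47290201 -0.03744493  0.04554544] [0.148071   0.00211601 0.04554544] -177.85733705260677 [-0.61333504 -0.35338611 -0.48641863] 0.06808895708793974
```

View pics/w6.png

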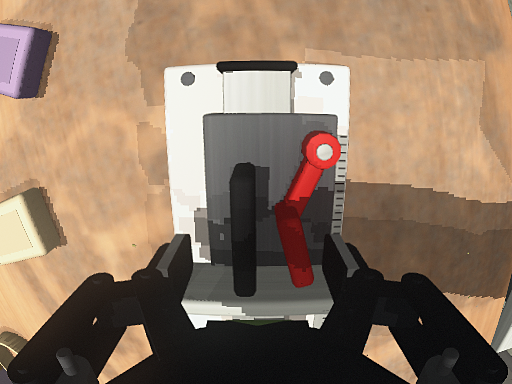

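View pics/s6.png

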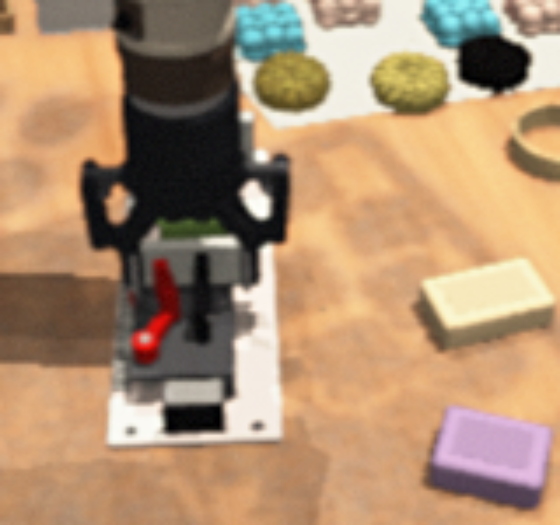

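The wrist view shows the fingers at (180,260) and (340,260), straddling the black grip (243,230) and the red lever (295,245), behind the plate. I'll push the jaw in stages.

Emit:
send_rows([
  [-0.004, 0, 0, 0],
  [-0.005, 0, 0, 0],
  [-0.005, 0, 0, 0],
  [-0.005, 0, 0, 0],
  [-0.005, 0, 0, 0],
  [-0.005, 0, 0, 0],
  [-0.005, 0, 0, 0],
  [-0.004, 0, 0, 0],
  [-0.002, 0, 0, 0],
  [0, 0, 0, 0],
])

```text
clock: 12.95
eef_pos: [0.4711, 0.0034, 0.0452]
tool_rot: [0.72, -0.694, -0.0, -0.0]
ft_force: [-0.3, -0.3, 0.1]
grip_width: 0.0686
```

Emit:
send_rows([
  [-0.002, 0, 0, 0],
  [-0.002, 0, 0, 0],
  [-0.002, 0, 0, 0],
  [0, 0, 0, 0],
])

```text
clock: 13.35
eef_pos: [0.471, 0.0088, 0.0453]
tool_rot: [0.72, -0.694, -0.0, -0.0]
ft_force: [-0.8, -1.2, 0.2]
grip_width: 0.0683
```

```bash
cat > look.py <<'E'
from chk import *
import sys
k=sys.argv[1]
o=monitor.get_obs(); print(o["clock"],o["eef_pos"],gauge(o["eef_pos"]),yaw(o)[0],o["ft_force"],o["ft_force"][:2]@gx,o["grip_width"])
p,d=cams.camera("wrist"); cv2.imwrite(f"pics/w{k}.png",p)
for n,sl in(("scene",(slice(165,285),slice(180,330))),("side",(slice(165,285),slice(190,310)))):
    p,d=cams.camera(n); cv2.imwrite(f"pics/{n}{k}.png",cv2.resize(p[sl],None,fx=5,fy=5,interpolation=cv2.INTER_CUBIC)); np.save(f"{n}{k}.npy",d)
    P=gauge(cloud(n,d)); X,Y,Z=P[...,0],P[...,1],P[...,2]; hsv=cv2.cvtColor(p,cv2.COLOR_BGR2HSV)
    q=P[(Z>.068)&(Z<.076)&(X>.05)&(X<.13)&(abs(Y)<.05)&(hsv[...,1]<60)&(hsv[...,2]>130)]
    if len(q): print(n,"slide",len(q),np.percentile(q[:,0],[3,50,97]).round(4))
    g=(hsv[...,0]>32)&(hsv[...,0]<60)&(hsv[...,1]>80)&(X>-.02)&(X<.12)&(abs(Y)<.05)&(Z>.048)&(Z<.065)
    q=P[g]
    if len(q)>10: print(n,"green",len(q),np.percentile(q[:,0],[1,99]).round(4),np.percentile(q[:,1],[1,99]).round(4),np.median(q[:,2]))
E
python3 look.py 7
```

```text
13.35 [0.47096778 0.00875451 0.0452628 ] [0.10183136 0.00195671 0.0452628 ] -177.85218517222899 [-0.83931708 -1.20739596  0.17365987] 1.1742864655452947 0.06825131768817734
scene green 220 [0.0038 0.0378] [-0.0247  0.0226] 0.056770211669406934
side slide 32 [0.0805 0.0852 0.088 ]
side green 122 [0.0311 0.0609] [-0.0217  0.0255] 0.05582348245497454
```

View pics/scene7.png

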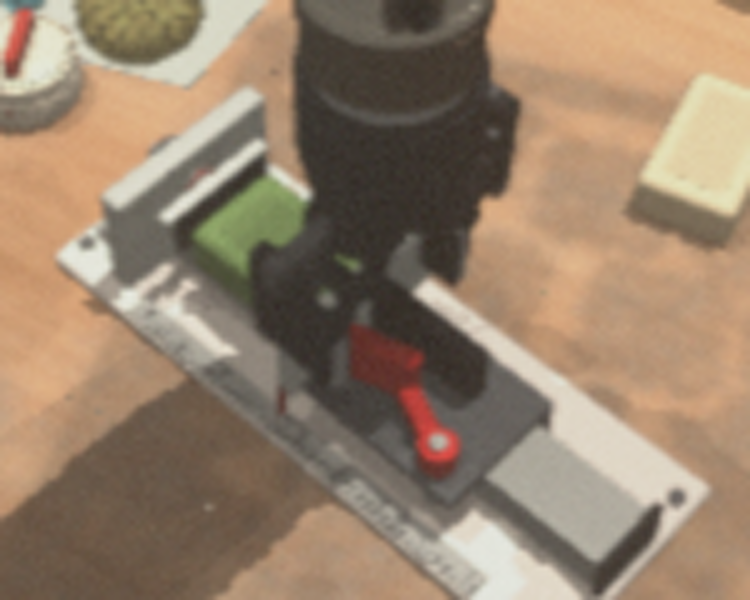

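View pics/w7.png

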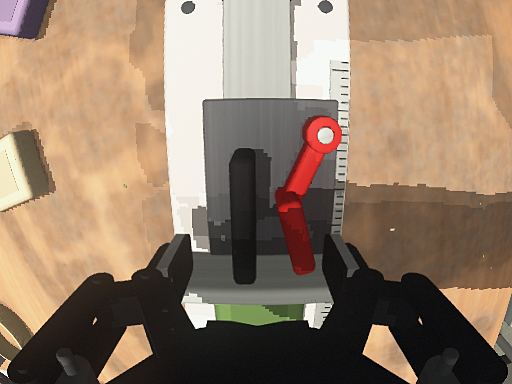

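The jaw moves freely at about 1.2 N. Smaller steps from here.

Emit:
send_rows([
  [-0.002, 0, 0, 0],
  [-0.002, 0, 0, 0],
  [0, 0, 0, 0],
])

```text
clock: 13.8
eef_pos: [0.4708, 0.0128, 0.0453]
tool_rot: [0.72, -0.694, -0.0, -0.0]
ft_force: [0.4, -1.3, -0.9]
grip_width: 0.0687
```

Emit:
send_rows([
  [-0.001, 0, 0, 0],
  [0, 0, 0, 0],
])

```text
clock: 14.0
eef_pos: [0.4708, 0.0137, 0.0453]
tool_rot: [0.72, -0.694, -0.0, -0.0]
ft_force: [0.6, -1.5, -1.3]
grip_width: 0.0685
```

Emit:
send_rows([
  [-0.001, 0, 0, 0],
  [0, 0, 0, 0],
])

```text
clock: 14.2
eef_pos: [0.4707, 0.0147, 0.0453]
tool_rot: [0.72, -0.694, -0.0, -0.0]
ft_force: [-0.8, -2.5, -0.9]
grip_width: 0.0684
```

Emit:
send_rows([
  [-0.001, 0, 0, 0],
  [0, 0, 0, 0],
  [0, 0, 0, 0],
])

```text
clock: 14.5
eef_pos: [0.4707, 0.0152, 0.0453]
tool_rot: [0.72, -0.694, 0.0, 0.0]
ft_force: [0.3, -4.0, 0.1]
grip_width: 0.0682
```

Emit:
send_rows([
  [-0.001, 0, 0, 0],
  [0, 0, 0, 0],
  [0, 0, 0, 0],
])

```text
clock: 14.8
eef_pos: [0.4707, 0.0158, 0.0453]
tool_rot: [0.72, -0.694, 0.001, 0.001]
ft_force: [0.2, -5.4, -1.5]
grip_width: 0.0686
```

Emit:
send_rows([
  [-0.001, 0, 0, 0],
  [-0.001, 0, 0, 0],
  [0, 0, 0, 0],
  [0, 0, 0, 0],
])

```text
clock: 15.2
eef_pos: [0.4706, 0.0167, 0.0453]
tool_rot: [0.72, -0.694, 0.001, 0.002]
ft_force: [1.0, -9.4, -0.5]
grip_width: 0.068
```

Emit:
send_rows([
  [-0.001, 0, 0, 0],
  [0, 0, 0, 0],
  [0, 0, 0, 0],
  [0, 0, 0, 0],
])

```text
clock: 15.6
eef_pos: [0.4706, 0.0171, 0.0453]
tool_rot: [0.72, -0.694, 0.002, 0.002]
ft_force: [0.1, -10.3, -0.4]
grip_width: 0.0682
```

```bash
python3 look.py 8
```

```text
15.6 [0.47061332 0.01707021 0.04533382] [0.09350819 0.00192173 0.04533382] -177.9138764324958 [  0.06290729 -10.33797447  -0.35419052] 10.332769392549858 0.0681518185737303
scene green 208 [-0.0044  0.0585] [-0.0245  0.0238] 0.05686544825936807
side slide 36 [0.0725 0.0766 0.0804]
side green 131 [0.0197 0.0524] [-0.0249  0.026 ] 0.05556813153269535
```

View pics/scene8.png

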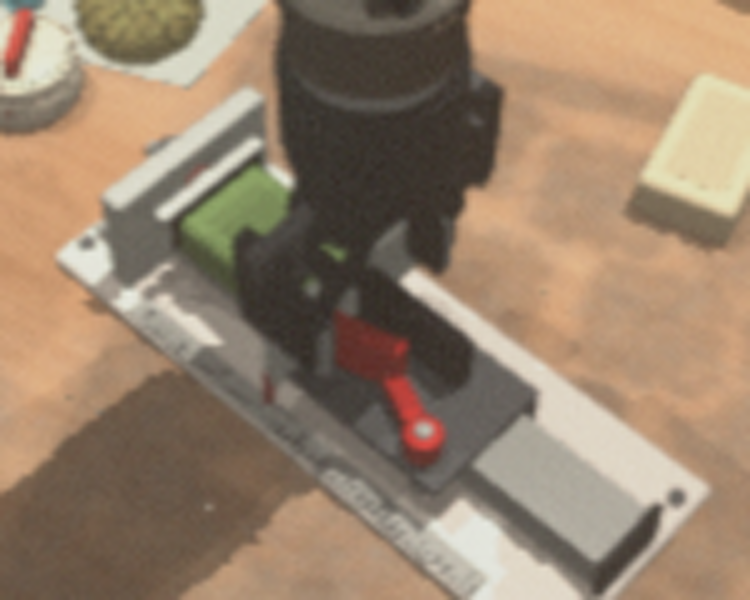

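The anvil is pressed about 2.3 mm (10.3 N minus 1.5 N friction, at 4 N/mm). One more millimetre of command, then squeeze.

Emit:
send_rows([
  [-0.001, 0, 0, 0],
  [0, 0, 0, 0],
  [0, 0, 0, 0],
])

```text
clock: 16.05
eef_pos: [0.4706, 0.0175, 0.0453]
tool_rot: [0.72, -0.694, 0.002, 0.002]
ft_force: [0.8, -12.8, -0.5]
grip_width: 0.0683
```

Emit:
send_rows([
  [0, 0, 0, 0],
  [0, 0, 0, 0],
  [0, 0, 0, 0],
], claw=0.1)

```text
clock: 16.35
eef_pos: [0.468, 0.0174, 0.0453]
tool_rot: [0.72, -0.694, 0.001, 0.004]
ft_force: [-4.9, -12.0, 6.6]
grip_width: 0.047
```

Emit:
send_rows([
  [0, 0, 0, 0],
  [0, 0, 0, 0],
  [0, 0, 0, 0],
  [0, 0, 0, 0],
  [0, 0, 0, 0],
  [0, 0, 0, 0],
], claw=-1)

```text
clock: 16.95
eef_pos: [0.4708, 0.0184, 0.0457]
tool_rot: [0.72, -0.694, 0.002, 0.001]
ft_force: [-0.5, -8.7, 1.2]
grip_width: 0.022
```

```bash
python3 look.py 9
```

```text
16.95 [0.47079168 0.01835858 0.04569489] [0.09222762 0.00214941 0.04569489] -177.95436041805152 [-0.47843371 -8.67697871  1.23614641] 8.652217025183012 0.02197685146003183
scene green 252 [-0.0061  0.0459] [-0.0247  0.0237] 0.0566849546930539
side slide 14 [0.0726 0.0764 0.0786]
side green 74 [0.0022 0.0513] [-0.0137  0.0261] 0.05592428015148726
```

View pics/w9.png

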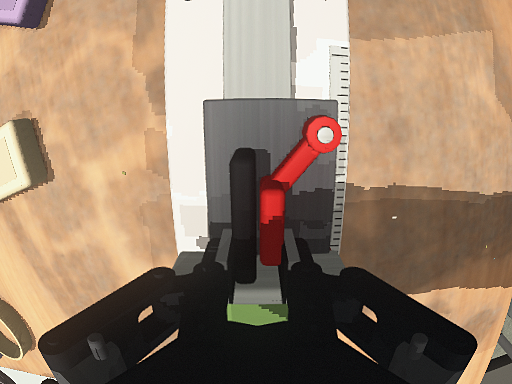

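View pics/scene9.png

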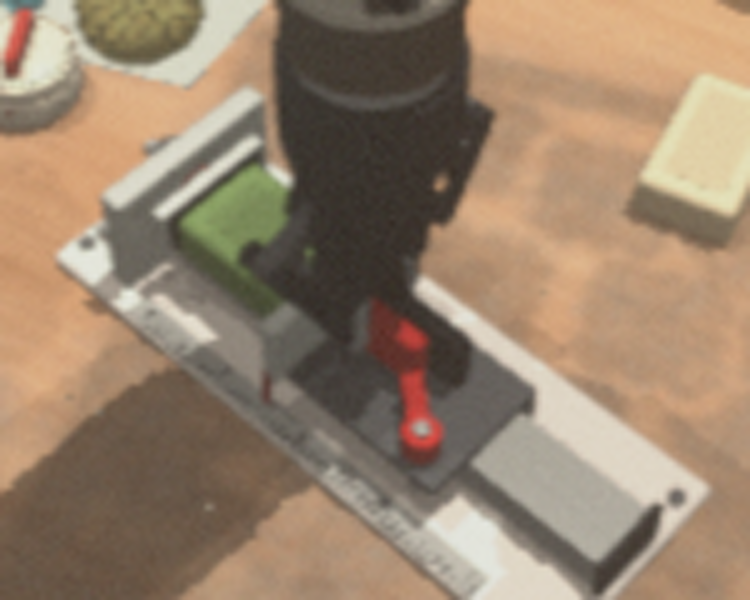

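The lever looks shut: the paddle at (272,225) is parallel to the grip at (244,215), with finger opening at 22 mm, which is the 24 mm stack given this reading's bias. The TCP crept about 0.9 mm further during the squeeze, so I'll measure the actual jaw travel by image registration.

```bash
python3 - <<'E'
from w import *
def sh(a,b,box):
    x0,y0,x1,y1=box; A=a[y0:y1,x0:x1].astype(np.float32);B=b[y0:y1,x0:x1].astype(np.float32)
    W=np.eye(2,3,dtype=np.float32)
    try: cc,W=cv2.findTransformECC(A,B,W,cv2.MOTION_TRANSLATION,(3,200,1e-6),None,5)
    except Exception as e: return str(e)[:40]
    return (W[:,2]/5).round(3),round(cc,3)
L=lambda n:cv2.cvtColor(cv2.imread(f"pics/{n}.png"),cv2.COLOR_BGR2GRAY)
w8,w9,w7=L("w8"),L("w9"),L("w7")
for nm,b in(("saddle rear",(195,85,225,150)),("rear2",(225,85,300,125)),("grip end",(222,140,258,165)),("boss",(300,110,345,155))):
    print(nm,"w7-8",sh(w7,w8,b),"w8-9",sh(w8,w9,b), "(x5 for px)")
for n,boxes in(("scene",{"boss":(395,400,450,475),"saddle end":(440,360,560,420),"saddle l":(400,450,480,500),"pointer":(250,360,285,410),"anvil top":(150,140,270,225)}),("side",{"saddle rear":(0,0,600,600)})):
    a,b,c=L(n+"7"),L(n+"8"),L(n+"9")
    for k,bx in boxes.items(): print(n,k,"7-8",sh(a,b,bx),"8-9",sh(b,c,bx))
# mm per px in wrist at saddle (z .037): rows
E
```

```text
saddle rear w7-8 (array([0.   , 0.053], dtype=float32), 0.994) w8-9 (array([0.103, 0.005], dtype=float32), 0.999) (x5 for px)
rear2 w7-8 (array([-0.133,  0.023], dtype=float32), 0.998) w8-9 (array([ 0.062, -0.003], dtype=float32), 0.99) (x5 for px)
grip end w7-8 (array([-0.064,  0.051], dtype=float32), 0.977) w8-9 (array([ 0.128, -0.052], dtype=float32), 0.982) (x5 for px)
boss w7-8 (array([-0.121, -0.028], dtype=float32), 0.94) w8-9 (array([ 0.046, -0.138], dtype=float32), 0.926) (x5 for px)
scene boss 7-8 (array([-2.91 , -2.339], dtype=float32), 0.993) 8-9 (array([-0.359, -0.387], dtype=float32), 0.954)
scene saddle end 7-8 (array([-2.902, -2.19 ], dtype=float32), 0.998) 8-9 (array([-0.416, -0.307], dtype=float32), 0.999)
scene saddle l 7-8 (array([-2.921, -2.317], dtype=float32), 0.983) 8-9 (array([-0.355, -0.401], dtype=float32), 0.985)
scene pointer 7-8 OpenCV(4.12.0) /io/opencv/modules/video/ 8-9 (array([-0.393, -0.433], dtype=float32), 0.954)
scene anvil top 7-8 (array([-0.329, -0.86 ], dtype=float32), 0.847) 8-9 (array([-0.281, -0.228], dtype=float32), 0.974)
side saddle rear 7-8 (array([ 0.002, -1.023], dtype=float32), 0.962) 8-9 (array([ 0.009, -0.145], dtype=float32), 0.913)
```

View pics/side9.png

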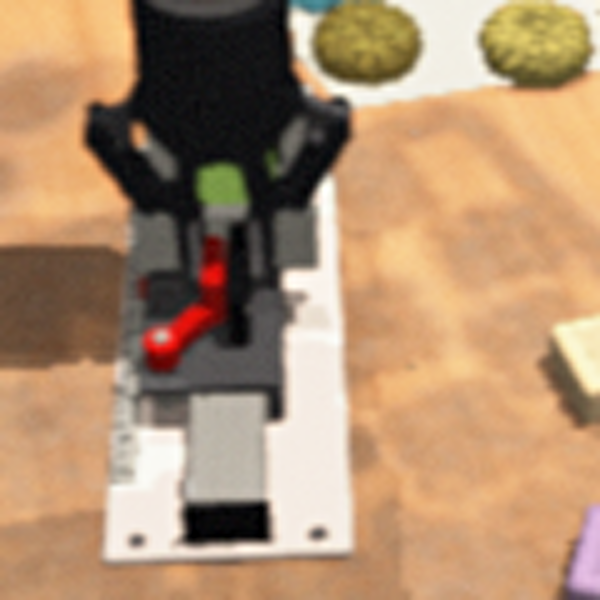

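View pics/w8.png

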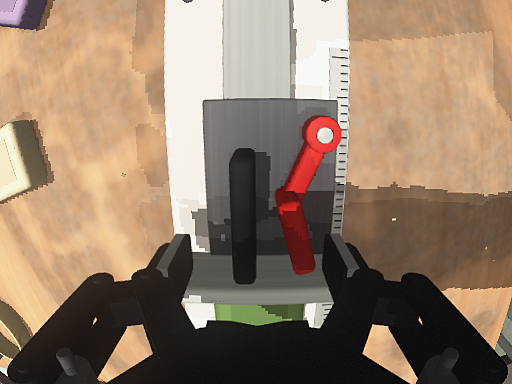

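Image registration puts the jaw 1.2 mm further in than the 2.3 mm state, so the anvil is at about 3.5 mm. First a check that it is steady, then I'll ease the push slightly. That tests the lock, and any creep is bounded and towards 3 mm.

Emit:
send_rows([
  [0, 0, 0, 0],
  [0, 0, 0, 0],
  [0, 0, 0, 0],
  [0, 0, 0, 0],
  [0, 0, 0, 0],
  [0, 0, 0, 0],
])

```text
clock: 17.7
eef_pos: [0.4708, 0.0184, 0.0457]
tool_rot: [0.72, -0.694, 0.002, 0.001]
ft_force: [1.1, -8.9, 1.4]
grip_width: 0.0216
```

Emit:
send_rows([
  [0.0005, 0, 0, 0],
  [0, 0, 0, 0],
  [0, 0, 0, 0],
  [0, 0, 0, 0],
])

```text
clock: 18.1
eef_pos: [0.4708, 0.0184, 0.0457]
tool_rot: [0.72, -0.694, 0.002, 0.001]
ft_force: [0.4, -8.6, 1.9]
grip_width: 0.0218
```

Emit:
send_rows([
  [0.0005, 0, 0, 0],
  [0, 0, 0, 0],
  [0, 0, 0, 0],
  [0, 0, 0, 0],
])

```text
clock: 18.5
eef_pos: [0.4708, 0.0184, 0.0457]
tool_rot: [0.72, -0.694, 0.001, 0.001]
ft_force: [0.2, -5.9, 1.5]
grip_width: 0.0221
```

The push dropped to 5.9 N and the jaw did not move, so the cam is locked. Final look.

```bash
python3 - <<'E'
from chk import *
o=monitor.get_obs(); print(o["clock"],o["eef_pos"],o["ft_force"],o["grip_width"])
p,d=cams.camera("wrist"); cv2.imwrite("pics/w10.png",cv2.resize(p[90:350,150:370],None,fx=2.3,fy=2.3))
P=gauge(wcloud(o,d)); hsv=cv2.cvtColor(p,cv2.COLOR_BGR2HSV)
red=((hsv[...,0]<8)|(hsv[...,0]>172))&(hsv[...,1]>150)&(abs(P[...,1])<.06)&(P[...,2]>.062)&(P[...,0]>.08)&(P[...,0]<.2)
q=P[red];print("lever top",len(q),cv2.minAreaRect((q[:,:2]*1000).astype(np.float32)),np.percentile(q[:,1],[2,98]))
p,d=cams.camera("scene"); cv2.imwrite("pics/scene10.png",p)
E
```

```text
18.5 [0.47076682 0.01835266 0.04568746] [ 0.2011509  -5.94956315  1.52979405] 0.022100508978596372
lever top 1855 ((111.14608764648438, -4.745924472808838), (37.76130294799805, 10.962013244628906), 0.10983211547136307) [-0.00950411  0.00072531]
```

View pics/w10.png

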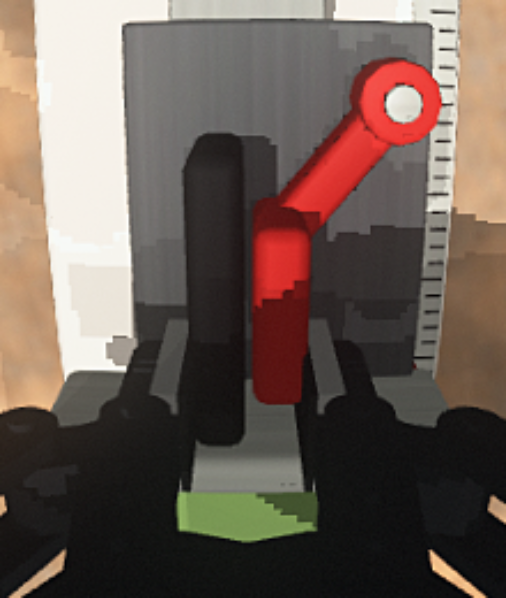

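View pics/scene10.png

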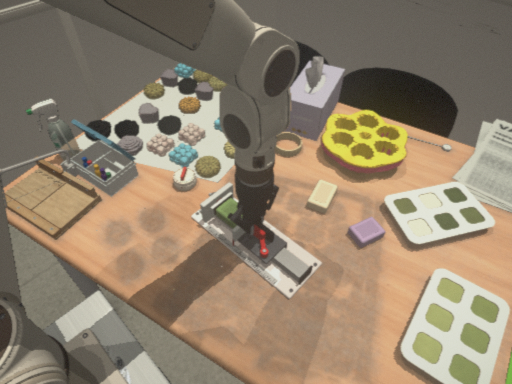

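The lever is parallel to the gauge axis (0.1°) at (280,300), beside the grip at (215,290), and clamped between the fingers. The bar is nipped at (245,515). The cream and lilac bars and the timer haven't moved in the scene view.

```bash
python3 -c "
from workcell import order
print(order.job_done())"
```

```text
the job is handed in; nothing more can be done
None
```

The gauge is set to the green bar and I handed the job in at 18.6 s. The jaw ended slightly past the mark: I put the anvil at about 3.5 mm, against the 3 mm ring.

- **Placing:** I laid the green bar flat on the beam, square to within 0.2°, and let go of it.
- **Pressing:** I pushed the jaw up to about 12.8 N, or roughly 2.8 mm on the anvil. I then squeezed the lever and grip together and kept holding them.
- **Lever and lock:** The lever measured 0.1° from fully shut. Easing my push from 8.9 N to 5.9 N did not move the jaw, so the cam is locked.
- **Hold and bystanders:** The bar was still nipped, and the other bars and the timer looked unmoved.
- **Anvil over the ring:** The cam dragged the jaw about 0.9 mm further as it shut. The 3.5 mm comes from image shift and arm position, within about 0.3 mm. I could not make out the red ring itself under the arm. Easing off did not bring the jaw back because it was already locked, so I left it.

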